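# Open the blue-lidded canister

## Task

Open the canister with the blue lid so that it can be refilled: lift the blue lid off by its handle and set it down gently, right way up and flat, in the middle of the wooden board. Do not drop or tip the lid, leave the canister and the board standing where they are, and leave the grey-lidded canister closed and everything else in its place.

Things in the scene. Friction and masses are not known exactly. Their poses are not given: they have to be found in the camera images.
- blue_lid: Loose round BLUE lid, about 350 g: disc 168 mm across, 8 mm thick; under it a cork plug 140 mm across, 12 mm deep; over it a pale wooden bar handle on two steel posts. Origin: centre of the plug's underside; z up, x along the handle bar (any heading). The disc's top is 20 mm above the origin. Held by its weight alone; must rise 12 mm before the plug is clear.
- blue_lid_handle (a point): Centre of the blue lid's handle bar, 52 mm above the lid's origin, over its centre. The bar is 110 mm long (along lid x), 20 mm wide (lid y), 18 mm tall; there are 23 mm free under it; the posts are 14 mm wide, 45 mm either side of the centre.
- blue_canister: White ceramic canister under the blue lid, loose on the counter, 160 mm across, 120 mm tall, 5 mm wall (mouth 150 mm inside, so 5 mm play all round the plug), about 0.95 kg, empty. Origin: centre of its underside. Closed, its lid's origin is 108 mm above this.
- board: Brown square wooden board lying on the counter, 220 x 220 mm, 16 mm thick, where the blue lid goes; about 0.9 kg. Origin: centre of its underside, its top 16 mm above; x and y along its sides. A lid set on it rests on its plug, with its origin 16 mm above the board's origin.
- grey_canister: The second white canister, same sizes, with a grey lid; to be left closed. Origin: centre of its underside.
- grey_lid: Grey lid on the second canister, same shape and sizes as the blue one. Origin: centre of its plug's underside.
- mug: White mug, 82 mm across, 95 mm tall, bystander beyond the work. Origin: centre of its underside.
- jar: Amber glass jar with a steel cap, 76 mm across, 120 mm tall, bystander beyond the work. Origin: centre of its underside.
- spoon: Wooden spoon, 200 mm long, lying on the counter, bystander at the robot's near left. Origin: on the underside of the spoon.

How it is judged:
By the outcome, as a careful person would: the job done as asked, in the order asked, and still so for the second after the job is handed in, with the robot touching nothing.
It also fails if it takes over 48 s, if anything falls off the work surface, if the arm or the gripper's body presses on something with over 40 N, if the wrist force passes 120 N, or if a joint passes its speed limit or range.

## Robot

A 6-joint arm with a two-finger parallel gripper is mounted at the origin on the work surface. World frame = base frame: x ahead of the robot, y to its left, z up, the work surface at z = 0. Lengths are in m, angles in degrees, forces in N, time in s.
With the tool pointing down it reaches from about 0.3 to 0.75 m from the base axis. Payload 8.5 kg.
Tool frame: the origin (TCP) lies at the very end of the fingers, on their centre line; the grasp point (between the pads) lies 19 mm behind it; z points along the fingers, y is the line along which they close (so a half turn about z gives the same grasp; the last joint's range is limited). The gripper opens to 85 mm and grips with 20 to 120 N. Pads are 22 mm wide; open, the fingers measure 114 mm over their backs; the gripper's body (76 mm by 85 mm) begins 54 mm behind the grasp point. The pads swing forward as they close: fully open they stand 13 mm farther back than shut.
Start: joints at [61.117, 21.807, 74.336, -0, 83.858, -12.336], TCP at [0.157, 0.527, 0.231] pointing down, gripper open.
Joint ranges: [-178.18, 178.18], [-50.72, 133.34], [12.68, 142.11], [-81.47, 261.47], [9.98, 163.14], [-165.26, 165.26]. Speed limits (degrees/s): [136.94, 136.94, 180, 180, 180, 180].

## Interface

Orientations are given as a 3x3 rotation matrix whose columns are the frame's x, y, z axes.
In Python, from rig import env, optics, spotter gives the robot as it stands.
- The arm moves only by the shell command python3 -m crank 'ROWS' [FORCE]. ROWS is JSON, one flat list of numbers, 5 for each row, row after row: the finger opening in cm, from 0 to 8.54, then the shift along the tool's x, y, z in cm, then the turn about the tool's z in rad. A call has exactly 8 rows; each row shifts and turns the commanded pose from where the row before left it, along the tool's axes as they then stand; what a row does not reach is not made up. A row lasts 1/12 s, in which the tool goes at most 41.7 mm and 7.16 degrees, less where a joint would pass 70% of its speed; a pose out of reach is approached as far as the arm can. A call is refused whole if a number of a shift passes 4.17 or a number of a turn 0.125, either way. A call with a gripper value outside its range is refused whole. The fingers move at their own pace and stop on an object; FORCE is the grip in N (left out, the last holds). Time passes only in rows, so rows that do not move let the fingers close, or fill a call up. It gives the time, the measured TCP pose, the force, the opening and the grip force at its end, in the units of the state.
- env.observe(): the state, without advancing time (a new reading comes with each control period).
- optics.get_image(name): name is "scene" or "top"; returns a dict with "color" (384x512x3 uint8, red, green, blue), "intrinsics" (3x3 intrinsics, pixels), "pose" (4x4, takes a point from camera to world coordinates). Camera axes: x right, y up, looking along -z (the intrinsics and any distortion apply to the point x, -y, -z); pixel columns grow to the right and rows downward; lengths in m; the calibration is good to about 2 mm. A picture is of the moment at which its call begins. There is no depth.
- env.close_job(): hands the job in; it is judged then, once.
Trained networks look in a picture, given as the dict that the camera call returned (one of the last four; its "shot" number tells which), for a name from the list of things; names that differ only in an ending like _2 or _b are one class to them, and where a whole thing is asked for, a point or a joint stands for the part that bears it (a point fixed in the world has none). Each returns a list of dicts, best first, with "score" (0 to 1); they miss things now and then, are a little off and sometimes report something else, mostly with a low value. They report only what shows in the picture. A call takes as long as a camera call.
- spotter.look_for(picture, query): "at" ([column, row] as shares, 0 to 1, of the picture: columns of its width, rows of its height, amid what is visible of it).
The state is a dict: "time_s": time; "q": joint angles; "qvel": joint speeds; "joint_efforts": joint torques, N m; "position": TCP position; "tool_rot": TCP orientation; "ft_force": force on the tool from outside, world axes, zero at the start; "wrist_torque": the same for the moment, N m; "grip_width": finger opening in m; "gripper_force": force on a finger pad.
Only numpy, scipy, OpenCV 4.12 (cv2) and the standard library are available. Lean on these libraries where they do the work, as an engineer would, in place of code of your own. Each camera call takes 0.05 s, during which the arm holds its last target. There are 200 camera calls.

## Working session

There is one attempt and no reset: what is moved stays moved. The work goes in short steps, Python scripts to look and compute and a shell command to move; the robot and the scene stay as the last step left them, time stands still between calls to the robot, and variables do not carry over. Pictures are saved under pics/ and viewed, at most 10 in all, crops included, and the job is handed in when it is done.

```bash
mkdir -p pics; cat > h.py <<'E'
import numpy as np,cv2
from rig import env,optics,spotter
def ray(p,uv):
    K=np.array(p["intrinsics"]);T=np.array(p["pose"])
    d=np.linalg.inv(K)@np.array([uv[0],uv[1],1.]);d=T[:3,:3]@np.array([d[0],-d[1],-d[2]])
    return T[:3,3],d
def at(p,uv,z):
    o,d=ray(p,uv);return o+d*(z-o[2])/d[2]
def proj(p,X):
    K=np.array(p["intrinsics"]);T=np.array(p["pose"])
    c=T[:3,:3].T@(np.array(X)-T[:3,3]);c=K@np.array([c[0],-c[1],-c[2]]);return c[:2]/c[2]
def save(p,n):cv2.imwrite("pics/"+n,p["color"][:,:,::-1])
E
python3 - <<'E'
from h import *
s=env.observe();print(s["position"],np.round(s["tool_rot"],3).tolist(),s["grip_width"])
Z=dict(blue_lid=.128,blue_lid_handle=.16,board=.016,grey_lid=.128,mug=.05,jar=.06,spoon=.005)
for c in("top","scene"):
    p=optics.get_image(c);save(p,c+"0.png");print(c,p.keys(),np.round(p["pose"],3).tolist())
    for n,z in Z.items():
        for r in spotter.look_for(p,n)[:2]:
            uv=np.array(r["at"])*[512,384];print(n,round(r["score"],2),uv.round(),at(p,uv,z).round(3))
E
```

```text
[0.15648779 0.52696041 0.23070312] [[-0.959, 0.285, -0.001], [0.285, 0.959, -0.001], [0.0, -0.001, -1.0]] 0.08564359510770131
top dict_keys(['color', 'intrinsics', 'pose', 'shot']) [[0.016, 0.996, -0.085, 0.398], [-1.0, 0.015, -0.005, 0.028], [-0.003, 0.085, 0.996, 1.625], [0.0, 0.0, 0.0, 1.0]]
blue_lid 0.62 [353. 166.] [ 0.592 -0.285  0.128]
blue_lid_handle 0.94 [352. 165.] [ 0.591 -0.277  0.16 ]
board 0.77 [262. 196.] [0.494 0.012 0.016]
grey_lid 0.91 [184. 199.] [0.476 0.268 0.128]
mug 0.74 [231. 112.] [0.789 0.127 0.05 ]
mug 0.52 [351. 165.] [ 0.606 -0.294  0.05 ]
jar 0.75 [295. 112.] [ 0.791 -0.097  0.06 ]
spoon 0.63 [163. 269.] [0.234 0.358 0.005]
scene dict_keys(['color', 'intrinsics', 'pose', 'shot']) [[0.338, -0.6, 0.725, 1.458], [0.941, 0.235, -0.244, -0.286], [-0.024, 0.765, 0.644, 0.991], [0.0, 0.0, 0.0, 1.0]]
blue_lid 0.71 [155. 244.] [ 0.592 -0.299  0.128]
blue_lid_handle 0.8 [158. 244.] [ 0.628 -0.292  0.16 ]
board 0.84 [245. 227.] [0.51  0.001 0.016]
grey_lid 0.78 [312. 178.] [0.478 0.262 0.128]
mug 0.82 [313. 269.] [0.782 0.12  0.05 ]
jar 0.86 [243. 293.] [ 0.799 -0.101  0.06 ]
jar 0.43 [156. 246.] [ 0.535 -0.299  0.06 ]
spoon 0.71 [296. 167.] [0.249 0.312 0.005]
```

```bash
python3 - <<'E'
import cv2
a=cv2.imread("pics/top0.png")
cv2.imwrite("pics/t1.png",cv2.resize(a[90:250,130:400],None,fx=2.9,fy=2.9,interpolation=cv2.INTER_CUBIC))
b=cv2.imread("pics/scene0.png")
cv2.imwrite("pics/s1.png",cv2.resize(b[140:320,100:360],None,fx=3,fy=3,interpolation=cv2.INTER_CUBIC))
E
```

```text
(no output)
```

View pics/t1.png

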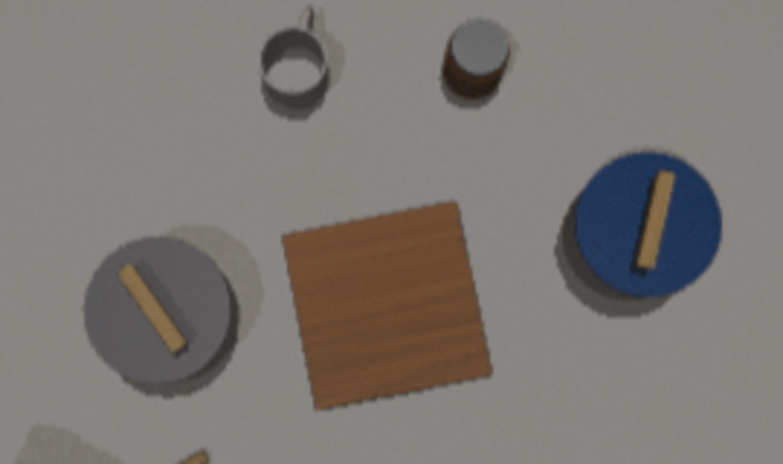

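View pics/s1.png

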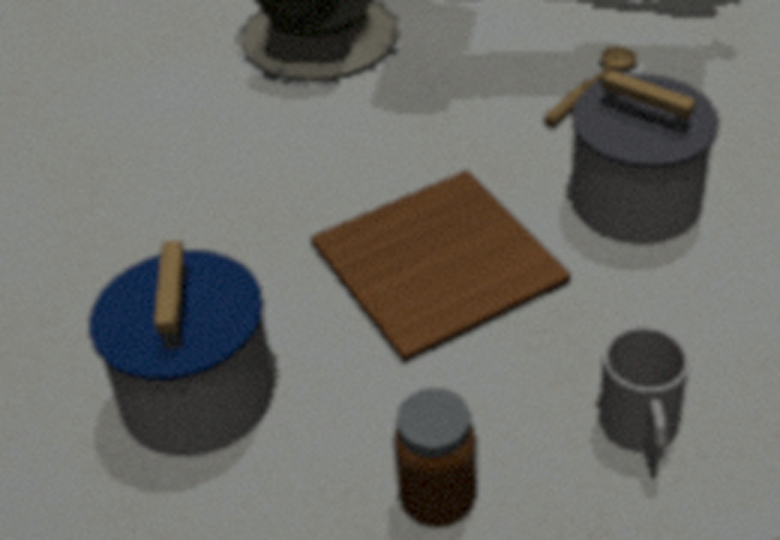

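The top view shows the blue lid at about pixel (353,167), with its bar running roughly from (359,149) to (353,182). The board's corners are at about (228,171), (288,160), (299,219) and (239,231), and both canisters are closed. I'll refine these by segmentation.

```bash
cat >> h.py <<'E'
def biggest(m):
    c,_=cv2.findContours(m.astype(np.uint8),cv2.RETR_EXTERNAL,cv2.CHAIN_APPROX_NONE);return max(c,key=cv2.contourArea)
def disc(p,box,z):
    im=cv2.cvtColor(p["color"],cv2.COLOR_RGB2HSV);m=np.zeros(im.shape[:2],bool);x0,x1,y0,y1=box
    s=im[y0:y1,x0:x1];m[y0:y1,x0:x1]=(abs(s[...,0].astype(int)-110)<15)&(s[...,1]>120)
    h=cv2.convexHull(biggest(m))[:,0]
    w=np.array([at(p,q,z)[:2] for q in h]).astype(np.float32)
    c,ax,_=cv2.fitEllipse(w*1000);return np.array(c)/1000,ax
def tan(p,box,z):
    im=cv2.cvtColor(p["color"],cv2.COLOR_RGB2HSV);m=np.zeros(im.shape[:2],bool);x0,x1,y0,y1=box
    s=im[y0:y1,x0:x1];m[y0:y1,x0:x1]=(s[...,0]>5)&(s[...,0]<25)&(s[...,1]>70)
    b=biggest(m)[:,0];w=np.array([at(p,q,z)[:2] for q in b]).astype(np.float32)
    return cv2.minAreaRect(w*1000),cv2.boxPoints(cv2.minAreaRect(w*1000)).round().tolist()
E
python3 - <<'E'
from h import *
for c,bl,bb,bo in(("top",(320,390,130,200),(345,367,145,190),(222,305,155,235)),("scene",(125,190,215,270),(148,164,216,256),(200,295,193,262))):
    p=optics.get_image(c)
    print(c,disc(p,bl,.128));print(" bar",tan(p,bb,.169 if c=="top" else .165));print(" board",tan(p,bo,.016))
E
```

```text
top (array([ 0.59019031, -0.28590085]), (160.36781311035156, 162.9443359375))
 bar (((590.391845703125, -285.1144104003906), (20.397056579589844, 110.35201263427734), 77.03831481933594), [[534.0, -283.0], [642.0, -307.0], [646.0, -288.0], [539.0, -263.0]])
 board (((500.70098876953125, 9.109199523925781), (217.34454345703125, 217.54067993164062), 12.273066520690918), [[371.0, 92.0], [418.0, -120.0], [630.0, -74.0], [584.0, 138.0]])
scene (array([ 0.59501227, -0.28968997]), (160.64773559570312, 166.4436492919922))
 bar (((595.1578369140625, -289.6591796875), (22.306089401245117, 117.9943618774414), 76.97113800048828), [[535.0, -287.0], [650.0, -314.0], [655.0, -292.0], [540.0, -265.0]])
 board (((505.4574890136719, 4.234367370605469), (223.13014221191406, 218.09405517578125), 12.243365287780762), [[373.0, 87.0], [420.0, -126.0], [638.0, -79.0], [591.0, 134.0]])
```

```bash
python3 -m crank '[8.5,0,0,0,-0.068, 8.5,-1,-1.2,0,0, 8.5,-2.2,-2.6,0,0, 8.5,-2.2,-2.6,0,0, 8.5,-2.2,-2.6,0,0, 8.5,-2.2,-2.6,0,0, 8.5,-2.2,-2.6,0,0, 8.5,-2.2,-2.6,0,0]' 20
python3 -m crank '[8.5,-2.2,-2.6,0,0, 8.5,-2.2,-2.6,0,0, 8.5,-2.2,-2.6,0,0, 8.5,-2.2,-2.6,0,0, 8.5,-2.2,-2.6,0,0, 8.5,-2.2,-2.6,0,0, 8.5,-2.2,-2.6,0,0, 8.5,-2.2,-2.6,0,0]'
```

```text
time_s: 1.57
position: [0.2587, 0.3307, 0.2314]
tool_rot: [[-0.976, 0.219, 0.0], [0.219, 0.976, 0.0], [-0.0, 0.0, -1.0]]
ft_force: [0.9, 1.0, -0.4]
grip_width: 0.0848
gripper_force: 0.0
time_s: 2.23
position: [0.385, 0.089, 0.2316]
tool_rot: [[-0.976, 0.219, 0.001], [0.219, 0.976, 0.0], [-0.001, 0.0, -1.0]]
ft_force: [1.2, 0.6, -0.2]
grip_width: 0.0851
gripper_force: 0.0
```

```bash
python3 -m crank '[8.5,-2.2,-2.6,0,0, 8.5,-2.2,-2.6,0,0, 8.5,-2.2,-2.6,0,0, 8.5,-2.2,-2.6,0,0, 8.5,-2.2,-2.6,0,0, 8.5,-2.2,-2.6,0,0, 8.5,-2.2,-2.6,0,0, 8.5,-2.2,-2.6,0,0]'
python3 -m crank '[8.5,-2.2,-2.6,0,0, 8.5,-2.2,-2.6,0,0, 8.5,-2.2,-2.6,0,0, 8.5,-2.2,-2.6,0,0, 8.5,-2.3,-1.1,0,0, 8.5,0,0,0,0, 8.5,0,0,0,0, 8.5,0,0,0,0]'
python3 - <<'E'
from h import *
print(env.observe()["position"])
for c in("top","scene"):
    p=optics.get_image(c);save(p,c+"2.png")
    for X in ([.593,-.2875,.231],[.593,-.2875,.169]):print(c,proj(p,X))
    if c=="top":a=p["color"][110:220,300:410]
    else:b=p["color"][180:290,100:210]
cv2.imwrite("pics/c2.png",cv2.resize(np.hstack([a,b])[:,:,::-1],None,fx=3.6,fy=3.6,interpolation=cv2.INTER_CUBIC))
E
```

```text
time_s: 2.9
position: [0.5112, -0.1525, 0.2314]
tool_rot: [[-0.976, 0.219, 0.0], [0.219, 0.976, -0.0], [-0.0, -0.0, -1.0]]
ft_force: [-0.1, 0.8, -0.5]
grip_width: 0.0848
gripper_force: 0.0
time_s: 3.57
position: [0.5936, -0.2868, 0.2312]
tool_rot: [[-0.976, 0.219, -0.0], [0.219, 0.976, 0.0], [0.001, 0.0, -1.0]]
ft_force: [-0.9, -0.4, -0.4]
grip_width: 0.0851
gripper_force: 0.0
[ 0.59359247 -0.28675678  0.23121262]
top [360.53018029 161.90741276]
top [356.17018615 164.51388234]
scene [152.72555172 217.41332756]
scene [156.70470827 233.26696734]
```

View pics/c2.png

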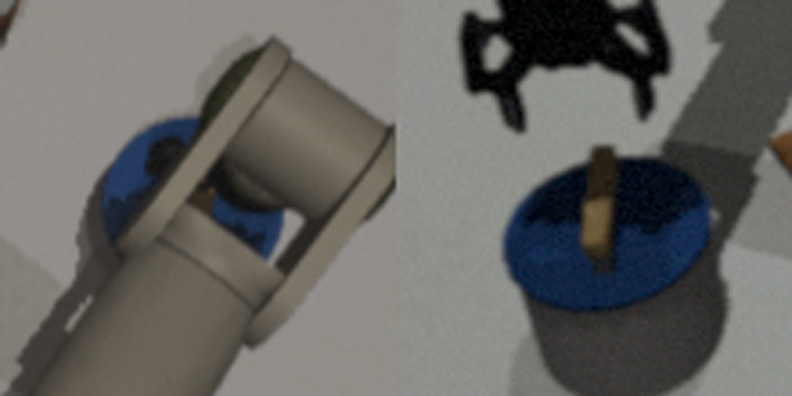

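The scene view shows the fingertips at about (134,215) and (169,212). Their midpoint matches the projected TCP within a pixel, and they straddle the bar, so I descend.

```bash
python3 -m crank '[8.5,0,0,1,0, 8.5,0,0,2,0, 8.5,0,0,2,0, 8.5,0,0,2,0, 8.5,0,0,1.2,0, 8.5,0,0,0.7,0, 8.5,0,0,0.3,0, 8.5,0,0,0,0]'
python3 -m crank '[6,0,0,0,0, 5,0,0,0,0, 4,0,0,0,0, 3.5,0,0,0,0, 3,0,0,0,0, 2.7,0,0,0,0, 2.4,0,0,0,0, 2.2,0,0,0,0]' 40
python3 -m crank '[1.8,0,0,0,0, 1.4,0,0,0,0, 1,0,0,0,0, 0.5,0,0,0,0, 0,0,0,0,0, 0,0,0,0,0, 0,0,0,0,0, 0,0,0,0,0]' 60
```

```text
time_s: 4.33
position: [0.5937, -0.287, 0.1391]
tool_rot: [[-0.976, 0.219, -0.0], [0.219, 0.976, 0.0], [0.0, 0.0, -1.0]]
ft_force: [-0.3, 0.4, 0.5]
grip_width: 0.085
gripper_force: 0.0
time_s: 5.0
position: [0.5938, -0.2876, 0.1394]
tool_rot: [[-0.976, 0.219, 0.0], [0.219, 0.976, -0.001], [-0.0, -0.001, -1.0]]
ft_force: [-0.1, -1.6, -0.2]
grip_width: 0.022
gripper_force: 0.4
time_s: 5.67
position: [0.5939, -0.2877, 0.1396]
tool_rot: [[-0.976, 0.219, 0.0], [0.219, 0.976, -0.001], [-0.001, -0.001, -1.0]]
ft_force: [-1.2, -4.6, 4.0]
grip_width: 0.019
gripper_force: 58.9
```

```bash
python3 -m crank '[0,0,-0.05,-0.05,0, 0,0,-0.05,-0.05,0, 0,0,0,-0.1,0, 0,0,0,-0.1,0, 0,0,0,-0.1,0, 0,0,0,-0.1,0, 0,0,0,0,0, 0,0,0,0,0]'
```

```text
time_s: 6.33
position: [0.5936, -0.2882, 0.1442]
tool_rot: [[-0.976, 0.219, -0.0], [0.219, 0.976, 0.0], [0.0, 0.0, -1.0]]
ft_force: [0.3, 0.3, -4.5]
grip_width: 0.019
gripper_force: 58.6
```

```bash
python3 -m crank '[0,0,0,-0.2,0, 0,0,0,-0.3,0, 0,0,0,-0.4,0, 0,0,0,-0.5,0, 0,0,0,-1,0, 0,0,0,-1.5,0, 0,0,0,-1.5,0, 0,0,0,-0.8,0]'
python3 - <<'E'
from h import *
print(env.observe()["position"],env.observe()["ft_force"])
p=optics.get_image("scene");b=p["color"][140:290,90:310]
cv2.imwrite("pics/c3.png",cv2.resize(b[:,:,::-1],None,fx=3.5,fy=3.5,interpolation=cv2.INTER_CUBIC))
E
```

```text
time_s: 7.0
position: [0.5941, -0.2886, 0.2092]
tool_rot: [[-0.976, 0.219, 0.003], [0.219, 0.976, -0.002], [-0.003, -0.001, -1.0]]
ft_force: [0.4, 0.2, -5.6]
grip_width: 0.019
gripper_force: 59.0
[ 0.59409306 -0.28861765  0.2092431 ] [ 0.42856923  0.19336356 -5.6137828 ]
```

View pics/c3.png

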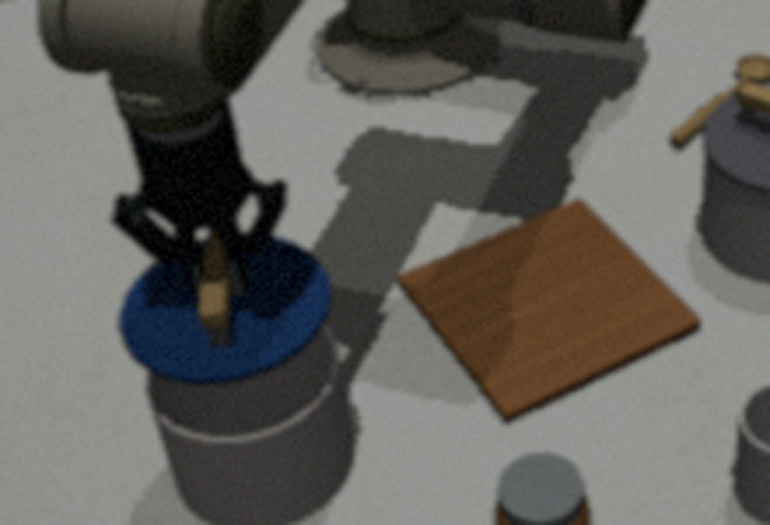

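The lid hangs level and clear over the canister, whose rim shows below it at crop (240,430). Now I carry it to the board.

```bash
python3 -m crank '[0,0.35,0.6,0,0, 0,0.8,1.4,0,0, 0,1.15,2.03,0,0, 0,1.15,2.03,0,0, 0,1.15,2.03,0,0, 0,1.15,2.03,0,0, 0,1.15,2.03,0,0, 0,1.15,2.03,0,0]'
python3 -m crank '[0,1.15,2.03,0,0, 0,1.15,2.03,0,0, 0,1.15,2.03,0,0, 0,1.15,2.03,0,0, 0,1.15,2.03,0,0, 0,0.8,1.4,0,0, 0,0.5,0.8,0,0, 0,0.16,0.33,0,0]'
python3 -m crank '[0,0,0,0.5,0, 0,0,0,1.5,0, 0,0,0,2,0, 0,0,0,2,0, 0,0,0,2,0, 0,0,0,1.5,0, 0,0,0,0.7,0, 0,0,0,0.2,0]'
python3 - <<'E'
from h import *
for c,bl,bo in(("top",(200,330,130,250),(222,305,155,235)),("scene",(195,300,150,270),(200,300,193,262))):
    p=optics.get_image(c);save(p,c+"4.png")
    s=env.observe()["position"]
    try:print(c,s,disc(p,bl,s[2]-.033+.02))
    except Exception as e:print(e)
    if c=="scene":
        b=p["color"][140:290,90:310];cv2.imwrite("pics/c4.png",cv2.resize(b[:,:,::-1],None,fx=3.5,fy=3.5,interpolation=cv2.INTER_CUBIC))
E
```

```text
time_s: 7.72
position: [0.545, -0.1306, 0.2054]
tool_rot: [[-0.976, 0.219, -0.002], [0.219, 0.976, 0.001], [0.002, 0.001, -1.0]]
ft_force: [0.5, -0.1, -4.5]
grip_width: 0.0192
gripper_force: 59.0
time_s: 8.38
position: [0.5026, 0.0086, 0.206]
tool_rot: [[-0.976, 0.218, -0.001], [0.218, 0.976, 0.0], [0.001, 0.0, -1.0]]
ft_force: [0.3, -0.4, -3.6]
grip_width: 0.0187
gripper_force: 59.0
time_s: 9.05
position: [0.5032, 0.0065, 0.1009]
tool_rot: [[-0.975, 0.22, -0.002], [0.22, 0.976, 0.0], [0.003, -0.0, -1.0]]
ft_force: [-0.1, 0.4, -4.3]
grip_width: 0.0192
gripper_force: 58.9
max() iterable argument is empty
scene [0.50390917 0.00669809 0.10237079] (array([0.5053201 , 0.00338222]), (160.9988250732422, 164.80685424804688))
```

View pics/c4.png

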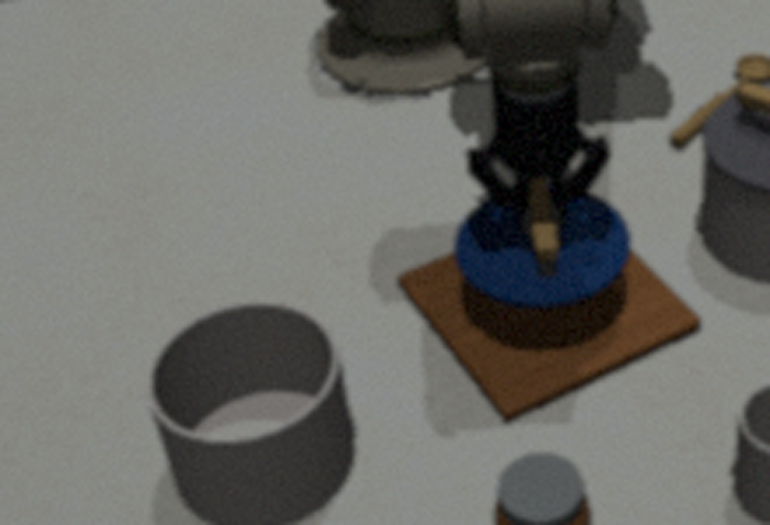

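Scene view: the lid is level and centred over the board. The lid disc measures (0.505,0.003) and the board (0.505,0.004), both by the same camera. The canister is open and hasn't moved. Lowering now.

```bash
python3 -m crank '[0,0,0,0.6,0, 0,0,0,1.2,0, 0,0,0,1.2,0, 0,0,0,0.8,0, 0,0,0,0.5,0, 0,0,0,0.3,0, 0,0,0,0.2,0, 0,0,0,0,0]'
python3 -m crank '[0,0,0,0.1,0, 0,0,0,0.1,0, 0,0,0,0.1,0, 0,0,0,0.1,0, 0,0,0,0.05,0, 0,0,0,0.05,0, 0,0,0,0,0, 0,0,0,0,0]'
```

```text
time_s: 9.82
position: [0.5037, 0.0072, 0.0544]
tool_rot: [[-0.976, 0.219, 0.0], [0.219, 0.976, -0.0], [-0.0, 0.0, -1.0]]
ft_force: [-0.1, -0.1, -5.6]
grip_width: 0.0191
gripper_force: 59.1
time_s: 10.48
position: [0.5036, 0.0072, 0.0493]
tool_rot: [[-0.976, 0.219, 0.0], [0.219, 0.976, -0.0], [-0.0, -0.0, -1.0]]
ft_force: [0.0, 0.7, -4.9]
grip_width: 0.019
gripper_force: 59.1
```

```bash
python3 -m crank '[0,0,0,0.03,0, 0,0,0,0.03,0, 0,0,0,0.03,0, 0,0,0,0.03,0, 0,0,0,0.03,0, 0,0,0,0.03,0, 0,0,0,0,0, 0,0,0,0,0]'
```

```text
time_s: 11.15
position: [0.5036, 0.0072, 0.0476]
tool_rot: [[-0.976, 0.219, 0.0], [0.219, 0.976, -0.0], [-0.0, -0.0, -1.0]]
ft_force: [-0.8, 0.9, -2.2]
grip_width: 0.0192
gripper_force: 59.4
```

Contact is starting, so I go down a fraction more and then release slowly.

```bash
python3 -m crank '[0,0,0,0.02,0, 0,0,0,0.02,0, 0,0,0,0.02,0, 0,0,0,0,0, 0,0,0,0,0, 0,0,0,0,0, 0,0,0,0,0, 0,0,0,0,0]' 20
```

```text
time_s: 11.82
position: [0.5036, 0.0072, 0.0476]
tool_rot: [[-0.976, 0.219, 0.001], [0.219, 0.976, -0.0], [-0.001, -0.0, -1.0]]
ft_force: [-4.2, 0.5, 7.3]
grip_width: 0.0192
gripper_force: 60.8
```

```bash
python3 -m crank '[1.95,0,0,0,0, 2.1,0,0,0,0, 2.3,0,0,0,0, 2.6,0,0,0,0, 3,0,0,0,0, 4,0,0,0,0, 5,0,0,0,0, 6,0,0,0,0]'
python3 -m crank '[6,0,0,0,0, 6,0,0,-0.3,0, 6,0,0,-0.7,0, 6,0,0,-1.5,0, 6,0,0,-2,0, 6,0,0,-2.5,0, 6,0,0,-2.5,0, 6,0,0,-2.5,0]'
python3 -m crank '[6,0,0,-2.5,0, 6,0,0,-2.5,0, 6,0,0,-1,0, 6,0,0,0,0, 6,0,0,0,0, 6,0,0,0,0, 6,0,0,0,0, 6,0,0,0,0]'
python3 - <<'E'
from h import *
for c in("top","scene"):
    p=optics.get_image(c);save(p,c+"5.png")
    if c=="scene":
        print(disc(p,(195,300,150,270),.036))
        b=p["color"][140:290,90:310];cv2.imwrite("pics/c5.png",cv2.resize(b[:,:,::-1],None,fx=3.5,fy=3.5,interpolation=cv2.INTER_CUBIC))
E
```

```text
time_s: 12.48
position: [0.5036, 0.0072, 0.0469]
tool_rot: [[-0.976, 0.219, -0.0], [0.219, 0.976, -0.0], [0.0, -0.0, -1.0]]
ft_force: [0.0, -1.1, -0.0]
grip_width: 0.0594
gripper_force: 0.0
time_s: 13.15
position: [0.5033, 0.0073, 0.1688]
tool_rot: [[-0.976, 0.219, 0.0], [0.219, 0.976, -0.0], [-0.0, 0.0, -1.0]]
ft_force: [-0.1, 0.0, 0.0]
grip_width: 0.0601
gripper_force: 0.0
time_s: 13.82
position: [0.5032, 0.0073, 0.2261]
tool_rot: [[-0.976, 0.219, -0.002], [0.219, 0.976, 0.0], [0.002, -0.0, -1.0]]
ft_force: [-0.1, -0.1, -0.0]
grip_width: 0.0597
gripper_force: 0.0
(array([0.50365994, 0.00490335]), (161.89230346679688, 169.34686279296875))
```

View pics/c5.png

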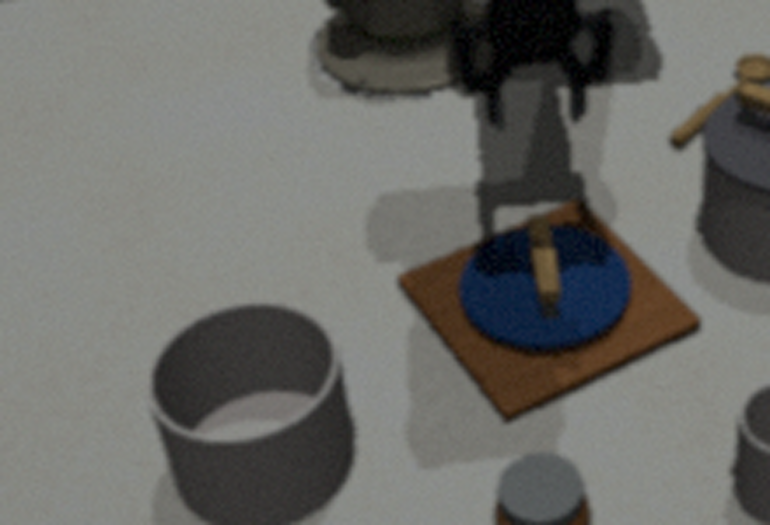

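The lid lies flat and centred on the board at crop (545,287), within about 2 mm by the same camera. The board corners are unchanged, the canister is open and in place, and the gripper is clear.

```bash
python3 -c "
from rig import env
print(env.close_job())"
```

```text
the job is handed in; nothing more can be done
None
```

The blue lid is off and lying flat, right way up, in the middle of the board (within about 2 mm by camera). The canister is open, nothing else was seen to move, and the job was handed in at about 14 s.

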